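Load two ring weights onto the damper stem

ROBOT

A 6-joint arm with a two-finger parallel gripper is mounted at the origin on a cart in front of the work surface, level with it; the furniture and walls round the work are solid. World frame = base frame: x ahead of the robot, y to its left, z up, the work surface at z = 0. Lengths are in m, angles in degrees, forces in N, time in s.
With the tool pointing down it reaches from about 0.35 to 0.875 m from the base axis. Payload 4.2 kg.
Tool frame: the origin (TCP) lies at the very end of the fingers, on their centre line; the grasp point (between the pads) lies 19 mm behind it; z points along the fingers, y is the line along which they close (so a half turn about z gives the same grasp; the last joint's range is limited). The gripper opens to 87 mm and grips with 3 to 60 N. Pads are 19 mm wide; open, the fingers measure 117 mm over their backs; the gripper's body (75 mm by 190 mm) begins 51 mm behind the grasp point.
Start: joints at [-48.266, 22.042, 0.453, 0, -68.411, -14.817], TCP at [0.283, -0.557, 0.223] pointing down, gripper open.
Joint ranges: [-179.83, 179.83], [-69.29, 118.12], [-61.27, 80.66], [-181.25, 117.63], [-171.15, -9.14], [-177.46, 177.46]. Speed limits (degrees/s): [159.86, 159.86, 180, 180, 180, 180].

INTERFACE

Orientations are given as a 3x3 rotation matrix whose columns are the frame's x, y, z axes.
In Python, from station import sense, cams, r gives the robot as it stands. The module is installed in compiled form; this text tells all that it offers.
- The arm moves only by the tool step_arm, never from a script. Its argument "targets" is text: rows parted by semicolons, each of 4 numbers parted by spaces: the shift along the tool's x, y, z in cm, then the turn about the tool's z in degrees. In form: x y z turn; .... A call has 1 to 12 rows; each row shifts and turns the commanded pose from where the row before left it, along the tool's axes as they then stand; what a row does not reach is not made up. A row lasts 1/12 s, in which the tool goes at most 41.7 mm and 7.16 degrees, less where a joint would pass 70% of its speed; a pose out of reach is approached as far as the arm can. A call with a gripper value outside its range is refused whole. "claw" is the finger opening in cm, from 0 to 8.7, set as the call begins (left out, the last holds). The fingers move at their own pace and stop on an object; the grip force is fixed at half the most. Time passes only in rows, so rows that do not move let the fingers close. It gives the time, the measured TCP pose, the force, the opening and the grip force at its end, in the units of the state.
- sense(): the state, without advancing time (a new reading comes with each control period).
- cams.capture(name): name is "side" or "top"; returns a dict with "frame" (420x560x3 uint8, blue, green, red), "vertical_fov" (degrees; the focal length in pixels is half the picture's height over the tangent of half this angle, whatever the lens; pixels are square), "cx", "cy" (the principal point, pixels), "dist_coeffs" ([k1, k2, p1, p2, k3] as OpenCV has them; the pictures are not rectified), "eye" and "rotation" of the camera in the world. Camera axes: x right, y down, z forward; pixel columns grow to the right and rows downward; lengths in m; the calibration is good to about 2 mm. A picture is of the moment at which its call begins. There is no depth.
- r.finish_job(): hands the job in; it is judged then, once.
The state is a dict: "time_s": time; "joints": joint angles; "joint_velocities": joint speeds; "effort": joint torques, N m; "tcp_pos": TCP position; "ee_rot": TCP orientation; "wrist_force": force on the tool from outside, world axes, zero at the start; "moment": the same for the moment, N m; "gripper_width": opening from 0.0 (shut) to 1.0 (fully open); "gripper_force": force on a finger pad.
Only numpy, scipy, OpenCV 4.12 (cv2) and the standard library are available. Lean on these libraries where they do the work, as an engineer would, in place of code of your own. Each camera call takes 0.05 s, during which the arm holds its last target. There are 200 camera calls.

TASK

Load the small vibration damper bolted to the optical table: thread the large dark steel ring weight down its upright stem first, then the smaller brass ring weight on top of it. Lower each ring fully home rather than dropping it, so that the two lie flat on each other and on the stand's shoulder, and let go. Leave the roll of blue tape, which is not a weight, where it lies.

Things in the scene. Friction and masses are not known exactly. Their poses are not given: they have to be found in the camera images.
- damper_stand: Fixed stand: aluminium base plate 100 x 100 x 12 mm, a cap screw at each corner; on it a round shoulder 52 mm across whose flat top, the rings' seat, is 30 mm above the table; from it rises a plain steel stem, diameter 18 mm, top 84 mm above the table (last 10 mm taper to 10 mm diameter). Origin on the stem's axis at table height; z up along the stem.
- steel_weight: Loose large ring weight, dark grey steel, outside diameter 64 mm, bore 34 mm, 20 mm high, about 0.25 to 0.5 kg, lying flat on the table. Origin on the bore's axis at its underside; z along the bore, up. Best grasped from above across its outside. Seated first on the shoulder its underside is 30 mm above the table.
- brass_weight: Loose small ring weight, yellow brass, outside diameter 50 mm, bore 32 mm, 20 mm high, about 0.14 to 0.26 kg, lying flat on the table. Origin on the bore's axis at its underside; z along the bore, up. Best grasped from above across its outside. Seated on the steel ring its underside is 50 mm above the table.
- tape_roll: Loose bystander: roll of blue tape, ring-shaped, outside diameter 63 mm, 19 mm high, lying flat on the table. Origin on its axis at its underside. Not to be used or moved.
Things that resemble listed ones, but are neither listed nor needed, are in the scene too. Leave any red look-alike of the brass_weight alone. What is shaped like the steel_weight but pink is not meant.

How it is judged:
By the outcome, as a careful person would: the job done as asked, in the order asked, and still so for the second after the job is handed in, with the robot touching nothing.
It also fails if it takes over 48 s, if anything falls off the work surface, if the arm or the gripper's body presses on something with over 40 N, if the wrist force passes 120 N, or if a joint passes its speed limit or range.

## Working session

There is one attempt and no reset: what is moved stays moved. The work goes in short steps, Python scripts to look and compute and a tool call to move; the robot and the scene stay as the last step left them, time stands still between calls to the robot, and variables do not carry over. Pictures are saved under pics/ and viewed, at most 10 in all, crops included, and the job is handed in when it is done.

Besides the shell and the picture viewer there is one more tool, called after ">>>" as name(argument=value, ...), one argument or row to a line, values as JSON. step_arm: Moves the arm, as the interface text tells. Its arguments: {"type":"object","properties":{"targets":{"type":"string"},"claw":{"type":"number"}},"required":["targets"]}

```bash
mkdir -p pics; cat > h.py <<'E'
import numpy as np, cv2
from station import sense, cams, r
def K(c):
    h,w=c["frame"].shape[:2]; f=h/2/np.tan(np.radians(c["vertical_fov"])/2)
    return np.array([[f,0,c["cx"]],[0,f,c["cy"]],[0,0,1.]])
def ray(c,uv,z):
    p=cv2.undistortPoints(np.array(uv,float).reshape(-1,1,2),K(c),np.array(c["dist_coeffs"],float)).reshape(-1,2)
    d=np.c_[p,np.ones(len(p))]@np.array(c["rotation"]).T; e=np.array(c["eye"])
    return e+d*((z-e[2])/d[:,2])[:,None]
E
python3 - <<'E'
from h import *
for n in ("top","side"):
    c=cams.capture(n); cv2.imwrite(f"pics/{n}0.png",c["frame"]); print(n,c["eye"],np.round(c["rotation"],3).tolist(),c["vertical_fov"],c["dist_coeffs"])
s=sense(); print(s["time_s"],s["tcp_pos"],np.round(s["ee_rot"],3).tolist(),s["wrist_force"])
E
```

```text
top [ 0.39936249 -0.07412824  0.88298789] [[-0.007, -0.989, 0.148], [-1.0, 0.008, 0.001], [-0.002, -0.148, -0.989]] 47.838695600111265 [-0.11573839  0.          0.          0.          0.        ]
side [0.26229165 0.48049706 0.62720828] [[-0.901, -0.301, 0.312], [-0.433, 0.626, -0.648], [-0.0, -0.719, -0.695]] 44.77467494375965 [0.00830047 0.         0.         0.         0.        ]
0.1 [ 0.282705   -0.55681117  0.22158073] [[-0.892, -0.453, -0.001], [-0.453, 0.892, 0.002], [0.0, 0.002, -1.0]] [-0.09922022  0.25902918 -0.01903056]
```

View pics/top0.png

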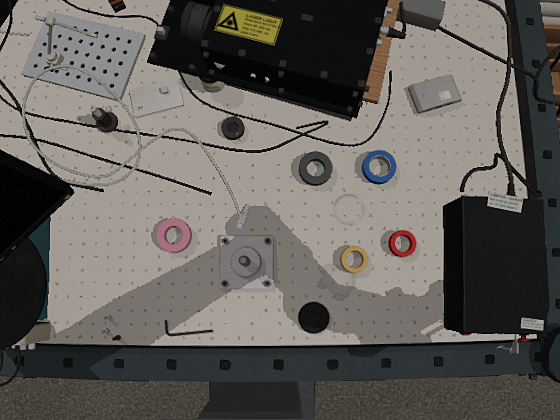

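View pics/side0.png

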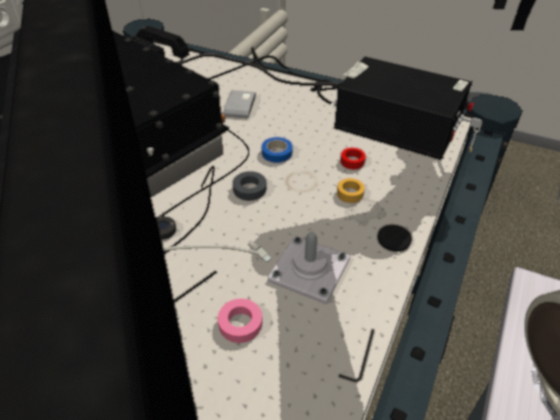

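The top view shows the steel ring at (315,167), tape (379,166), brass (354,259), red look-alike (402,243), stem tip (244,260) and pink look-alike (173,235). A laser head lies behind the steel ring and a black box stands to the right. In the side view, steel is at (250,185), brass (351,190), stem tip (311,236), and the black box's top corners are near (335,83), (468,98) and (440,150).

```bash
cat >> h.py <<'E'
def blob(c,mask,seed):
    n,l,st,ce=cv2.connectedComponentsWithStats(mask.astype(np.uint8))
    d=[np.hypot(*(ce[i]-seed)) if st[i,4]>60 else 1e9 for i in range(1,n)]; i=1+int(np.argmin(d))
    cn=max(cv2.findContours((l==i).astype(np.uint8),cv2.RETR_EXTERNAL,cv2.CHAIN_APPROX_NONE)[0],key=cv2.contourArea)
    e=cv2.fitEllipse(cv2.convexHull(cn)); return np.array(e[0]),e[1]
def tri(a,ua,b,ub):
    A=[];B=[]
    for c,u in((a,ua),(b,ub)):
        p0=np.array(c["eye"]);d=ray(c,[u],p0[2]-1)[0]-p0;d/=np.linalg.norm(d);P=np.eye(3)-np.outer(d,d);A.append(P);B.append(P@p0)
    return np.linalg.lstsq(np.vstack(A),np.hstack(B),rcond=None)[0]
E
python3 - <<'E'
from h import *
t=cams.capture("top");s=cams.capture("side")
for n,seeds in(("steel",((315,167),(250,185))),("brass",((354,259),(351,190)))):
  for c,sd in zip((t,s),seeds):
    hsv=cv2.cvtColor(c["frame"],cv2.COLOR_BGR2HSV)
    m=(hsv[...,2]<110) if n=="steel" else ((hsv[...,0]>12)&(hsv[...,0]<32)&(hsv[...,1]>110))
    w=np.zeros_like(m);w[sd[1]-24:sd[1]+25,sd[0]-24:sd[0]+25]=1
    e,ax=blob(c,m&w,sd);print(n,e,ax,ray(c,[e],.012)[0])
print("stem",tri(t,(244,259.5),s,(311,235)),ray(t,[(244,259.5)],.084))
print("plate",ray(t,[(219,236),(271,236),(272,288),(219,288)],.012).round(3).tolist())
print("box", tri(t,(445,198),s,(335,83)),tri(t,(444,328),s,(440,150)))
print("laser bottom-right corner",tri(t,(358,116),s,(218,100)))
cv2.imwrite("pics/c1.png",np.hstack([cv2.resize(t["frame"][120:300,200:420],None,fx=2.5,fy=2.5,interpolation=cv2.INTER_CUBIC)[:, :],cv2.resize(s["frame"][140:320,220:320],None,fx=2.5,fy=2.5)]))
E
```

```text
steel [314.85903931 168.20791626] (34.22085189819336, 35.172515869140625) [ 0.6171768  -0.13585024  0.012     ]
steel [248.98480225 186.20121765] (29.363019943237305, 34.94961929321289) [ 0.61530354 -0.1346189   0.012     ]
brass [353.65817261 258.9730835 ] (26.306413650512695, 26.76881217956543) [ 0.44541685 -0.20436761  0.012     ]
brass [349.93649292 189.92819214] (24.398672103881836, 27.612754821777344) [ 0.44472228 -0.20510985  0.012     ]
stem [ 0.44213916 -0.00839483  0.08092462] [[ 0.44224301 -0.0085701   0.084     ]]
plate [[0.49, 0.044, 0.012], [0.489, -0.052, 0.012], [0.394, -0.054, 0.012], [0.394, 0.043, 0.012]]
box [ 0.53529686 -0.33747621  0.13868382] [ 0.32039433 -0.35920534  0.03812726]
laser bottom-right corner [ 0.68906586 -0.19564848  0.13585984]
```

View pics/c1.png

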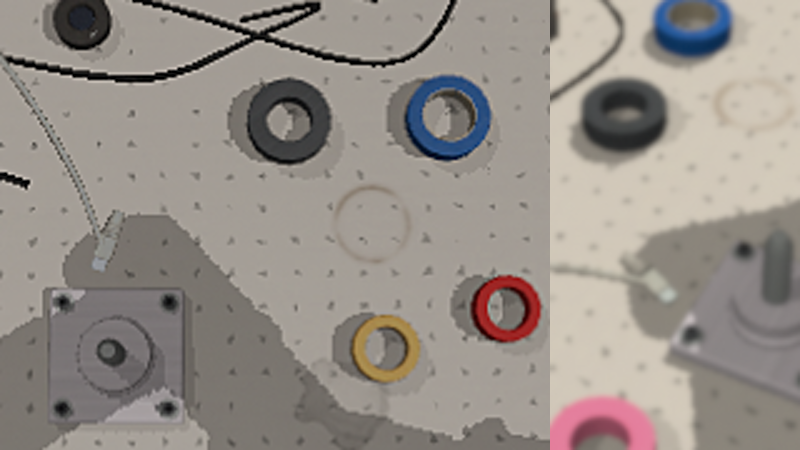

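>>> step_arm(
  targets="0 0 0 6.725; 0 0 0 6.725; 0 0 0 6.725; 0 0 0 6.725; -1.85 2.345 0 0; -1.85 2.345 0 0; -1.85 2.345 0 0; -1.85 2.345 0 0; -1.85 2.345 0 0; -1.85 2.345 0 0; -1.85 2.345 0 0; -1.85 2.345 0 0",
  claw=8.7,
)

```text
time_s: 1.2
tcp_pos: [0.4315, -0.3683, 0.2225]
ee_rot: [[-1.0, -0.0, -0.0], [-0.0, 1.0, 0.0], [0.0, 0.0, -1.0]]
wrist_force: [0.0, -0.5, 0.1]
gripper_width: 0.999
gripper_force: 0.0
```

>>> step_arm(
  targets="-1.85 2.345 0 0; -1.85 2.345 0 0; -1.85 2.345 0 0; -1.85 2.345 0 0; -1.85 2.345 0 0; -1.85 2.345 0 0; -1.85 2.345 0 0; -1.85 2.345 0 0; -1.85 2.345 0 0; 0 0 0 0; 0 0 0 0",
)

```text
time_s: 2.12
tcp_pos: [0.5978, -0.1572, 0.2218]
ee_rot: [[-1.0, -0.003, -0.001], [-0.003, 1.0, 0.0], [0.001, 0.0, -1.0]]
wrist_force: [-0.3, -0.6, -0.5]
gripper_width: 1.0
gripper_force: 0.0
```

>>> step_arm(
  targets="-0.9 1.1 1 0; -0.9 1.1 2 0; 0 0 2 0; 0 0 2 0; 0 0 1 0; 0 0 0 0; 0 0 0 0",
)

```text
time_s: 2.7
tcp_pos: [0.6151, -0.1372, 0.1425]
ee_rot: [[-1.0, 0.0, -0.001], [0.0, 1.0, -0.001], [0.001, -0.001, -1.0]]
wrist_force: [0.3, 0.4, 0.3]
gripper_width: 0.999
gripper_force: 0.0
```

```bash
python3 - <<'E'
from h import *
t=cams.capture("top");s=cams.capture("side")
f=np.hstack([t["frame"][0:300,150:500],s["frame"][0:300,100:500]])
cv2.imwrite("pics/c2.png",f); print(sense()["tcp_pos"])
E
```

```text
[ 0.61613642 -0.13701348  0.14405366]
```

View pics/c2.png

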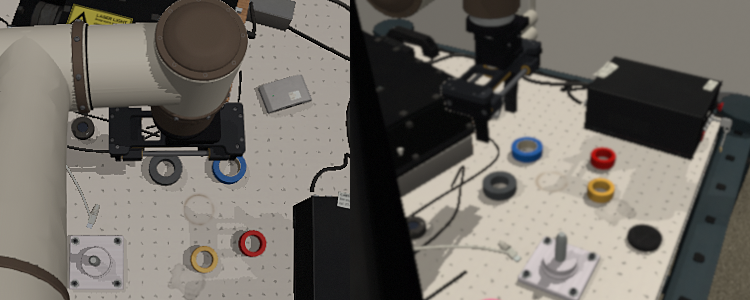

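The gripper body is wide along world y, with its thin side toward the laser, so it clears. The steel ring sits below it, at crop (165,170).

>>> step_arm(
  targets="0 0.1 2 0; 0 0.1 2 0; 0 0 2 0; 0 0 2 0; 0 0 2 0; 0 0 1.5 0; 0 0 1 0; 0 0 0.8 0; 0 0 0.5 0; 0 0 0 0; 0 0 0 0",
)

```text
time_s: 3.72
tcp_pos: [0.6159, -0.1346, 0.0053]
ee_rot: [[-1.0, -0.0, 0.001], [-0.0, 1.0, -0.0], [-0.001, -0.0, -1.0]]
wrist_force: [-0.2, -0.1, 1.0]
gripper_width: 1.0
gripper_force: 0.0
```

>>> step_arm(
  targets="0 0 0 0; 0 0 0 0; 0 0 0 0; 0 0 0 0; 0 0 0 0; 0 0 0 0; 0 0 0 0; 0 0 0 0; 0 0 0 0; 0 0 0 0",
  claw=5,
)

```text
time_s: 4.55
tcp_pos: [0.6157, -0.1348, 0.0051]
ee_rot: [[-1.0, -0.001, 0.001], [-0.001, 1.0, -0.0], [-0.001, -0.0, -1.0]]
wrist_force: [-0.3, -2.8, 4.4]
gripper_width: 0.734
gripper_force: 30.0
```

>>> step_arm(
  targets="0 0 -0.5 0; 0 0 -1 0; 0 0 -2 0; 0 0 -2 0; 0 0 -2 0; 0 0 -2 0; 0 0 -2 0; 0 0 -1.5 0; 0 0 0 0; 0 0 0 0",
)

```text
time_s: 5.38
tcp_pos: [0.6151, -0.1339, 0.1346]
ee_rot: [[-1.0, -0.0, 0.0], [-0.0, 1.0, 0.001], [-0.0, 0.001, -1.0]]
wrist_force: [0.6, -0.2, -4.3]
gripper_width: 0.734
gripper_force: 30.0
```

>>> step_arm(
  targets="1 0.7 0 0; 1.7 1.25 0 0; 1.8 1.3 0 0; 1.8 1.3 0 0; 1.8 1.3 0 0; 1.8 1.3 0 0; 1.8 1.3 0 0; 1.8 1.3 0 0; 1.8 1.3 0 0; 1.8 1.3 0 0; 1 0.35 0 0; 0 0 0 0",
)

```text
time_s: 6.38
tcp_pos: [0.4309, -0.0074, 0.1333]
ee_rot: [[-1.0, -0.002, -0.004], [-0.002, 1.0, -0.0], [0.004, -0.0, -1.0]]
wrist_force: [-0.5, -0.5, -3.9]
gripper_width: 0.735
gripper_force: 30.0
```

>>> step_arm(
  targets="0 0 0 0; 0 0 0 0; 0 0 0 0",
)

```text
time_s: 6.63
tcp_pos: [0.435, -0.0078, 0.1343]
ee_rot: [[-1.0, 0.0, 0.0], [0.0, 1.0, -0.0], [-0.0, -0.0, -1.0]]
wrist_force: [-0.2, 0.1, -3.5]
gripper_width: 0.735
gripper_force: 30.0
```

```bash
python3 - <<'E'
from h import *
t=cams.capture("top");s=cams.capture("side")
f=np.hstack([cv2.resize(t["frame"][170:350,160:330],None,fx=2.2,fy=2.2),cv2.resize(s["frame"][130:310,220:390],None,fx=2.2,fy=2.2)])
cv2.imwrite("pics/c3.png",f); print(sense()["tcp_pos"])
E
```

```text
[ 0.43481286 -0.0078726   0.13430775]
```

View pics/c3.png

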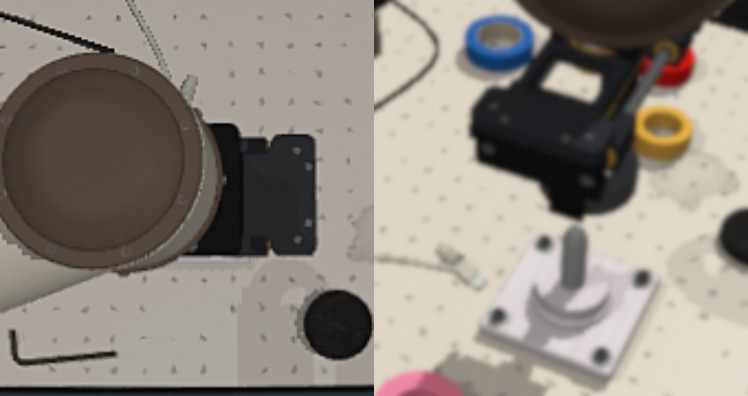

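The ring is held above the stand, about 7 mm toward the robot from the stem; I correct that and lower it slowly.

>>> step_arm(
  targets="-0.4 0.1 0 0; -0.3 0 0 0; 0 0 1 0; 0 0 1.5 0; 0 0 1.5 0; 0 0 1.5 0; 0 0 1.2 0; 0 0 1 0; 0 0 0.8 0; 0 0 0.6 0; 0 0 0 0; 0 0 0 0",
)

```text
time_s: 7.73
tcp_pos: [0.4416, -0.0066, 0.0435]
ee_rot: [[-1.0, -0.0, -0.0], [-0.0, 1.0, -0.0], [0.0, -0.0, -1.0]]
wrist_force: [0.5, 0.8, -3.0]
gripper_width: 0.737
gripper_force: 30.0
```

>>> step_arm(
  targets="0 0 0.2 0; 0 0 0.2 0; 0 0 0.15 0; 0 0 0.1 0; 0 0 0.1 0; 0 0 0.05 0; 0 0 0.03 0; 0 0 0 0; 0 0 0 0",
)

```text
time_s: 8.48
tcp_pos: [0.4413, -0.0066, 0.0353]
ee_rot: [[-1.0, -0.0, 0.0], [-0.0, 1.0, 0.0], [-0.0, 0.0, -1.0]]
wrist_force: [-0.2, 0.2, -3.7]
gripper_width: 0.739
gripper_force: 30.0
```

>>> step_arm(
  targets="0 0 0.05 0; 0 0 0 0; 0 0 0 0",
)

```text
time_s: 8.73
tcp_pos: [0.4414, -0.0065, 0.0351]
ee_rot: [[-1.0, -0.0, 0.0], [-0.0, 1.0, 0.0], [-0.0, 0.0, -1.0]]
wrist_force: [-1.7, -0.3, 1.3]
gripper_width: 0.734
gripper_force: 30.0
```

>>> step_arm(
  targets="0 0 0.05 0; 0 0 0 0; 0 0 0 0",
)

```text
time_s: 8.98
tcp_pos: [0.4414, -0.0065, 0.035]
ee_rot: [[-1.0, -0.001, 0.0], [-0.001, 1.0, -0.0], [-0.0, -0.0, -1.0]]
wrist_force: [-4.0, 0.8, 7.4]
gripper_width: 0.738
gripper_force: 30.0
```

>>> step_arm(
  targets="0 0 0.05 0; 0 0 0 0; 0 0 0 0",
)

```text
time_s: 9.23
tcp_pos: [0.4414, -0.0065, 0.035]
ee_rot: [[-1.0, -0.001, 0.001], [-0.001, 1.0, -0.0], [-0.001, -0.0, -1.0]]
wrist_force: [-3.9, 1.7, 11.0]
gripper_width: 0.735
gripper_force: 30.0
```

>>> step_arm(
  targets="0 0 0 0; 0 0 0 0; 0 0 0 0; 0 0 0 0; 0 0 0 0; 0 0 0 0",
  claw=8,
)

```text
time_s: 9.73
tcp_pos: [0.4414, -0.0066, 0.0336]
ee_rot: [[-1.0, -0.0, -0.0], [-0.0, 1.0, -0.0], [0.0, -0.0, -1.0]]
wrist_force: [0.3, -0.5, -0.3]
gripper_width: 0.917
gripper_force: 0.0
```

>>> step_arm(
  targets="0 0 -0.5 0; 0 0 -1 0; 0 0 -2 0; 0 0 -2 0; 0 0 -2 0; 0 0 -2 0; 0 0 -2 0; 0 -1 -0.5 0; 0 -2 0 0; 0 -2 0 0; 0 -2 0 0; 0 -2 0 0",
)

```text
time_s: 10.73
tcp_pos: [0.4407, -0.0977, 0.1535]
ee_rot: [[-1.0, -0.0, -0.001], [-0.0, 1.0, 0.0], [0.001, 0.0, -1.0]]
wrist_force: [-0.2, -0.5, -0.1]
gripper_width: 0.916
gripper_force: 0.0
```

>>> step_arm(
  targets="-0.3 -2 0 0; 0 -2 0 0; 0 -2 0 0; 0 -2 0 0; 0 -2 0 0; 0 -1 0 0; 0 0 0 0; 0 0 0 0; 0 0 0 0",
  claw=6.6,
)

```text
time_s: 11.48
tcp_pos: [0.444, -0.2061, 0.1535]
ee_rot: [[-1.0, -0.0, -0.001], [-0.0, 1.0, 0.0], [0.001, 0.0, -1.0]]
wrist_force: [-0.3, 0.1, 0.3]
gripper_width: 0.758
gripper_force: 0.0
```

```bash
python3 - <<'E'
from h import *
t=cams.capture("top");s=cams.capture("side")
f=np.hstack([cv2.resize(t["frame"][170:350,160:430],None,fx=1.7,fy=1.7),cv2.resize(s["frame"][130:310,220:390],None,fx=1.7,fy=1.7)])
cv2.imwrite("pics/c4.png",f); print(sense()["tcp_pos"])
E
```

```text
[ 0.44427947 -0.20582944  0.15372516]
```

View pics/c4.png

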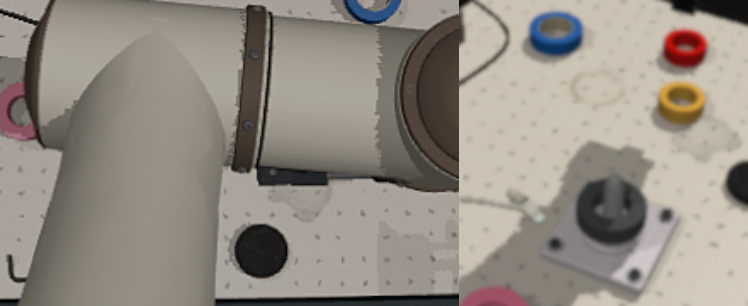

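The side crop shows the steel ring flat on the shoulder around the stem at (612,212), with brass at (681,102) free. I now descend on the brass ring.

>>> step_arm(
  targets="0 0.1 2 0; 0 0 2.5 0; 0 0 2.5 0; 0 0 2.5 0; 0 0 2 0; 0 0 1.5 0; 0 0 1 0; 0 0 0.6 0; 0 0 0.25 0; 0 0 0 0; 0 0 0 0",
)

```text
time_s: 12.5
tcp_pos: [0.445, -0.2054, 0.0058]
ee_rot: [[-1.0, -0.001, 0.001], [-0.001, 1.0, -0.0], [-0.001, -0.0, -1.0]]
wrist_force: [1.2, -0.7, 0.5]
gripper_width: 0.755
gripper_force: 0.0
```

>>> step_arm(
  targets="0 0 0 0; 0 0 0 0; 0 0 0 0; 0 0 0 0; 0 0 0 0; 0 0 0 0; 0 0 0 0; 0 0 0 0; 0 0 0 0; 0 0 0 0",
  claw=3.6,
)

```text
time_s: 13.33
tcp_pos: [0.4447, -0.2056, 0.0057]
ee_rot: [[-1.0, -0.001, 0.001], [-0.001, 1.0, -0.0], [-0.001, -0.0, -1.0]]
wrist_force: [-0.3, 1.3, 5.6]
gripper_width: 0.571
gripper_force: 30.0
```

>>> step_arm(
  targets="0 0 -0.5 0; 0 0 -1 0; 0 0 -2 0; 0 0 -2 0; 0 0 -2 0; 0 0 -2 0; 0 0 -2 0; 0 0 -2 0; 0 0 -0.5 0; 0 0 0 0; 0 0 0 0",
)

```text
time_s: 14.25
tcp_pos: [0.4434, -0.2052, 0.1442]
ee_rot: [[-1.0, 0.0, -0.002], [0.0, 1.0, 0.001], [0.002, 0.001, -1.0]]
wrist_force: [-1.1, 0.7, -2.6]
gripper_width: 0.569
gripper_force: 30.0
```

>>> step_arm(
  targets="0.1 1 0 0; 0.1 2 0 0; 0 2 0 0; 0 2 0 0; 0 2 0 0; 0 2 0 0; 0 2 0 0; 0 2 0 0; 0 2 0 0; 0 1.8 0 0; 0 1 0 0; 0 0 0 0",
)

```text
time_s: 15.25
tcp_pos: [0.4416, -0.0061, 0.1442]
ee_rot: [[-1.0, -0.003, -0.002], [-0.003, 1.0, -0.0], [0.002, -0.0, -1.0]]
wrist_force: [-0.2, -0.1, -1.7]
gripper_width: 0.57
gripper_force: 30.0
```

>>> step_arm(
  targets="0 0 0 0; 0 0 0 0; 0 0 0 0",
)

```text
time_s: 15.5
tcp_pos: [0.442, -0.0082, 0.1449]
ee_rot: [[-1.0, 0.001, -0.001], [0.001, 1.0, -0.0], [0.001, -0.0, -1.0]]
wrist_force: [-0.1, -0.7, -2.0]
gripper_width: 0.571
gripper_force: 30.0
```

>>> step_arm(
  targets="0 0.1 0.8 0; 0 0 1.5 0; 0 0 1.5 0; 0 0 1.5 0; 0 0 1.2 0; 0 0 1 0; 0 0 0.6 0; 0 0 0.2 0; 0 0 0 0; 0 0 0 0",
)

```text
time_s: 16.33
tcp_pos: [0.4427, -0.0066, 0.0625]
ee_rot: [[-1.0, -0.0, 0.001], [-0.0, 1.0, 0.0], [-0.001, 0.0, -1.0]]
wrist_force: [0.6, -0.6, -1.7]
gripper_width: 0.567
gripper_force: 30.0
```

>>> step_arm(
  targets="0 0 0.15 0; 0 0 0.1 0; 0 0 0.1 0; 0 0 0.05 0; 0 0 0.05 0; 0 0 0.05 0; 0 0 0 0; 0 0 0 0",
)

```text
time_s: 17.0
tcp_pos: [0.4423, -0.0065, 0.0573]
ee_rot: [[-1.0, -0.0, -0.0], [-0.0, 1.0, 0.0], [0.0, 0.0, -1.0]]
wrist_force: [0.5, -0.4, -1.5]
gripper_width: 0.571
gripper_force: 30.0
```

>>> step_arm(
  targets="0 0 0.05 0; 0 0 0.05 0; 0 0 0.05 0; 0 0 0 0; 0 0 0 0",
)

```text
time_s: 17.42
tcp_pos: [0.4423, -0.0065, 0.0558]
ee_rot: [[-1.0, -0.0, -0.0], [-0.0, 1.0, -0.0], [0.0, -0.0, -1.0]]
wrist_force: [-0.5, -0.8, -0.9]
gripper_width: 0.57
gripper_force: 30.0
```

>>> step_arm(
  targets="0 0 0.05 0; 0 0 0 0; 0 0 0 0",
)

```text
time_s: 17.67
tcp_pos: [0.4423, -0.0065, 0.0557]
ee_rot: [[-1.0, -0.001, 0.0], [-0.001, 1.0, -0.0], [-0.0, -0.0, -1.0]]
wrist_force: [-2.0, 0.8, 5.8]
gripper_width: 0.569
gripper_force: 30.0
```

Seated, so I release it and retreat.

>>> step_arm(
  targets="0 0 0 0; 0 0 0 0; 0 0 0 0; 0 0 0 0; 0 0 0 0; 0 0 0 0",
  claw=7,
)

```text
time_s: 18.17
tcp_pos: [0.4424, -0.0066, 0.0552]
ee_rot: [[-1.0, -0.0, 0.0], [-0.0, 1.0, -0.0], [-0.0, -0.0, -1.0]]
wrist_force: [0.7, 0.7, -0.7]
gripper_width: 0.791
gripper_force: 0.0
```

>>> step_arm(
  targets="0 0 -0.5 0; 0 0 -1 0; 0 0 -2 0; 0 0 -2 0; 0 0 -2 0; 0 0 -2 0; 0 0 -2 0; 0 -1 -0.5 0; 0 -2 0 0; 0 -2 0 0; 0 -2 0 0; 0 -2 0 0",
)

```text
time_s: 19.17
tcp_pos: [0.4417, -0.0977, 0.175]
ee_rot: [[-1.0, -0.0, -0.001], [-0.0, 1.0, 0.0], [0.001, 0.0, -1.0]]
wrist_force: [-0.4, -0.0, -0.3]
gripper_width: 0.803
gripper_force: 0.0
```

>>> step_arm(
  targets="0 -2 0 0; 0 -2 0 0; 0 -2 0 0; 0 -2 0 0; 0 -1 0 0; 0 0 0 0; 0 0 0 0; 0 0 0 0",
)

```text
time_s: 19.83
tcp_pos: [0.4421, -0.1862, 0.175]
ee_rot: [[-1.0, -0.0, -0.0], [-0.0, 1.0, 0.0], [0.0, 0.0, -1.0]]
wrist_force: [-0.4, 0.2, -0.6]
gripper_width: 0.806
gripper_force: 0.0
```

```bash
python3 - <<'E'
from h import *
s=cams.capture("side")
cv2.imwrite("pics/c5.png",cv2.resize(s["frame"][130:310,220:390],None,fx=3,fy=3)); print(sense()["tcp_pos"])
E
```

```text
[ 0.44221993 -0.18595205  0.17517056]
```

View pics/c5.png

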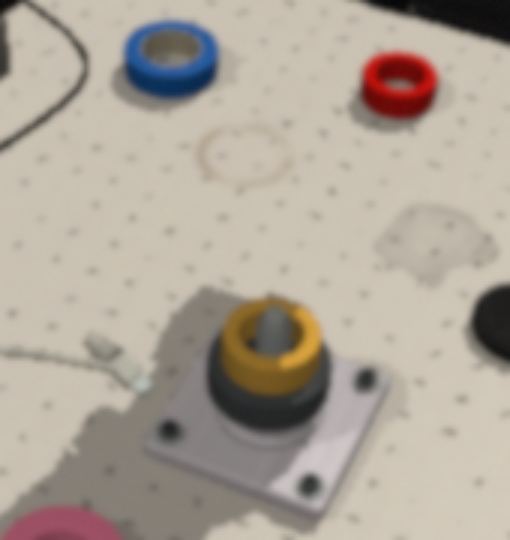

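The crop shows brass (271,345) lying flat on steel (268,385) around the stem, with the tape at (170,60) and the red ring at (400,85) untouched.

```bash
python3 -c "
from station import r; print(r.finish_job())"
```

```text
the job is handed in; nothing more can be done
None
```

The steel ring and then the brass ring are lowered home on the damper stem and released, the last picture shows them flat with the tape roll and red look-alike in place, and the job was handed in at about 20 s.

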